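# Screw the wide paint pot's lid down snug

## Task

Of the three paint pots in the clear rack, the wide one has its screw lid still loose. Turn that lid clockwise until it goes snug, when the turning resistance climbs and the ridge on its top comes into line with the two ribs on the pot, and stop there without overtightening. Let go of it, and leave the two small pots standing as they are.

Things in the scene. Friction and masses are not known exactly. Their poses are not given: they have to be found in the camera images.
- lid_grip (a point): On the axis of the wide pot's white round screw lid, at its mid-height, 85 mm above the table. Lid 56 mm diameter, 28 mm high, fluted: grip across any diameter. A ridge 52 x 6 mm lies across its flat top, 2.5 mm high; point x lies along it and turns with the lid, z up. 10 mm of open space under the lid, then the pot's fixed grey shoulder, 70 mm diameter, two 6 mm ribs on its sides.
- lid (a joint): How far the wide pot's lid is tightened past first contact of its seal, rad, growing clockwise seen from above. It stays 0 while the loose lid runs down (0.35 to 1.0 rad of turn, 0.08 N m). At contact the torque jumps to 0.2 N m and then rises by 1.2 N m per rad. Snug: 0.22, ridge in line with the ribs (0.05 to 0.45 will do); beyond is overtight. Let go above 0.17 it springs back to 0.17.
- small_pot_1: Small closed paint pot, loose: grey body 50 mm diameter, white lid 38 mm, 70 mm high in all, 120 g. Origin at the centre of its underside, 5 mm above the table; z up. The three pots stand in a row, in any order, about 116 mm apart, in a fixed clear rack 104 x 352 mm with walls 30 mm high. The wide pot is held firm in it.
- small_pot_2: A second small closed paint pot just like small_pot_1, in another bay. Not to be disturbed.

How it is judged:
At the end, for the whole second after the job is handed in: The wide pot's lid is at rest, snug: tightened between 0.05 and 0.45 rad past first contact (about 10 degrees either side of ridge and ribs in line), and let go (value of joint lid between 0.05 and 0.45 rad and velocity of joint lid between -0.05 and 0.05 rad/s); the robot touches nothing.
It fails at once if the lid is overtightened (more than 0.45 rad past first contact) (value of joint lid above 0.45 rad).
It fails at once if a small pot is moved by more than 20 mm or tipped by more than 15 degrees (distance of any of small_pot_1, small_pot_2 from where it was at the start of the episode above 0.02 m or angle between any of small_pot_1, small_pot_2's own z axis and vertical above 0.26 rad).
It also fails if it takes over 32 s, if anything falls off the work surface, if the arm or the gripper's body presses on something with over 40 N, if the wrist force passes 120 N, or if a joint passes its speed limit or range.

## Robot

A 7-joint arm with a two-finger parallel gripper is mounted at the origin on the work surface. World frame = base frame: x ahead of the robot, y to its left, z up, the work surface at z = 0. Lengths are in m, angles in rad, forces in N, time in s.
With the tool pointing down it reaches from about 0.425 to 0.925 m from the base axis. Payload 6.8 kg.
Tool frame: the origin (TCP) lies midway between the tips of the shut fingers; the grasp point (between the pads) lies 19 mm behind it; z points along the fingers, y is the line along which they close (so a half turn about z gives the same grasp; the last joint's range is limited). The gripper opens to 85 mm and grips with 20 to 120 N. Pads are 22 mm wide; open, the fingers measure 114 mm over their backs; the gripper's body (76 mm by 85 mm) begins 54 mm behind the grasp point. The pads swing forward as they close: fully open they stand 13 mm farther back than shut.
Start: joints at [1.109, 0.477, 0.022, 1.555, -0.011, 1.109, -0.083], TCP at [0.234, -0.633, 0.231] pointing down, gripper open.
Joint ranges: [-2.96, 2.96], [-0.34, 2.1], [-1.41, 1.46], [0.24, 2.44], [-1.37, 4.51], [0.17, 1.92], [-2.96, 2.96]. Speed limits (rad/s): [2.39, 2.39, 3.14, 3.14, 3.14, 3.14, 3.14].

## Interface

Orientations are given as a rotation vector (axis times angle).
In Python, from bench import r gives the robot as it stands.
- The arm moves only by the tool servo_tool, never from a script. Its arguments are lists of equal length, an entry for each row: "turn": the turn, a rotation vector about the world's x, y, z in units of 5 degrees (1.0 is 5 degrees), a list of three; "slide": the shift along the world's x, y, z in units of 30 mm (1.0 is 30 mm), a list of three; "hand": the opening, from 0 (shut) to 1 (fully open). In form: {"turn": [[rx, ry, rz], ...], "slide": [[dx, dy, dz], ...], "hand": [hand, ...]}. A call has 1 to 8 rows; each row is the pose to reach, as a shift and turn from the pose commanded when the call began; what a row does not reach only later rows make up. A row lasts 1/8 s, in which the tool goes at most 62.5 mm and 10.7 degrees, less where a joint would pass 70% of its speed; a pose out of reach is approached as far as the arm can. A call with a gripper value outside its range is refused whole. The fingers move at their own pace and stop on an object; "squeeze" is the grip in N (left out, the last holds). Time passes only in rows, so rows that repeat a pose let the fingers close. It gives the time, the measured TCP pose, the force, the opening and the grip force at its end, in the units of the state.
- r.get_obs(): the state, without advancing time (a new reading comes with each control period).
- r.grab_frame(name): name is "scene" or "top" or "wrist"; returns (picture, depth): 420x560x3 uint8, red, green, blue; 420x560 float32, m along the optical axis (not along the pixel's ray), 0 where there is no reading.
- r.get_calibration(name): a dict with "fovy" (degrees; the focal length in pixels is half the picture's height over the tangent of half this angle, whatever the lens; pixels are square), "cx", "cy" (the principal point, pixels), "k1" (the pictures are not rectified: a ray, as slopes to the right and down, at radius r is drawn at 1 + k1 r^2 times it, then the intrinsics apply), "R" (3x3) and "t" (3): a world point X has camera coordinates R X + t. Camera axes: x right, y down, z forward; pixel columns grow to the right and rows downward; lengths in m; the calibration is good to about 2 mm. A picture is of the moment at which its call begins: read the wrist's pose just before it. get_calibration takes no time and is no camera call; for the wrist camera it gives the pose at the moment of the call.
- r.hand_in(): hands the job in; it is judged then, once.
The state is a dict: "clock": time; "joints": joint angles; "qvel": joint speeds; "tau": joint torques, N m; "tcp_pos": TCP position; "orientation": TCP orientation; "contact_force": force on the tool from outside, world axes, zero at the start; "moment": the same for the moment, N m; "grip_width": finger opening in m; "gripper_force": force on a finger pad.
Only numpy, scipy, OpenCV 4.12 (cv2) and the standard library are available. Lean on these libraries where they do the work, as an engineer would, in place of code of your own. Each camera call takes 0.05 s, during which the arm holds its last target. There are 200 camera calls.

## Working session

There is one attempt and no reset: what is moved stays moved. The work goes in short steps, Python scripts to look and compute and a tool call to move; the robot and the scene stay as the last step left them, time stands still between calls to the robot, and variables do not carry over. Pictures are saved under pics/ and viewed, at most 10 in all, crops included, and the job is handed in when it is done.

Besides the shell and the picture viewer there is one more tool, called after "Request:" as name(argument=value, ...) on one line, values as JSON. servo_tool: Moves the arm, as the interface text tells. Its arguments: {"type":"object","properties":{"turn":{"type":"array"},"slide":{"type":"array"},"hand":{"type":"array"},"squeeze":{"type":"number"}},"required":["turn","slide","hand"]}

```bash
ls; mkdir -p pics; python3 - <<'E'
from bench import r
import cv2,numpy as np
o=r.get_obs(); print(o)
for n in ["top","scene"]:
    p,d=r.grab_frame(n); cv2.imwrite(f"pics/{n}0.png",p[:,:,::-1]); np.save(f"pics/{n}0.npy",d)
    print(n,r.get_calibration(n))
E
```

```text
pics
{'clock': 0.0, 'joints': array([ 1.10890562,  0.47778627,  0.02235731,  1.55646577, -0.01151969,
        1.10929767, -0.08311468]), 'qvel': array([ 0.00079254, -0.00121034, -0.00066959,  0.00126303, -0.00248156,
       -0.00143483,  0.00016524]), 'tau': array([ 5.81563181e-04, -5.96450222e+01,  1.60863485e+00, -2.81197232e+01,
        1.25666810e-02,  9.38805286e-03,  1.49435323e-05]), 'tcp_pos': array([ 0.2336309 , -0.63263992,  0.23032928]), 'orientation': array([-3.09082614e+00, -5.52499954e-01,  6.99196575e-04]), 'contact_force': array([ 0.48051823, -0.40510898,  0.27890885]), 'moment': array([-0.0022069 ,  0.01040895,  0.01743177]), 'gripper_force': 0.0, 'grip_width': 0.08549877930662537}
top {'fovy': 46.67863932607186, 'cx': 287.4833577213322, 'cy': 219.6422076256224, 'k1': -0.10643068332617728, 'R': array([[ 0.01993943, -0.99965669,  0.01699747],
       [-0.99391263, -0.02166157, -0.10802061],
       [ 0.10835172, -0.01474013, -0.99400334]]), 't': array([0.04758627, 0.56622374, 0.77219243])}
scene {'fovy': 46.3484231254139, 'cx': 278.58031745942054, 'cy': 218.3632928592007, 'k1': -0.04951256403084474, 'R': array([[-0.58648438,  0.80989367, -0.01040754],
       [ 0.66069649,  0.47093145, -0.58455428],
       [-0.46852557, -0.34970818, -0.81128785]]), 't': array([ 0.28739498, -0.36432177,  1.21851274])}
```

View pics/top0.png

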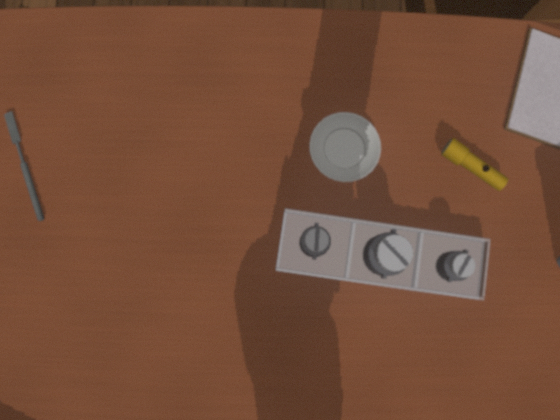

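View pics/scene0.png

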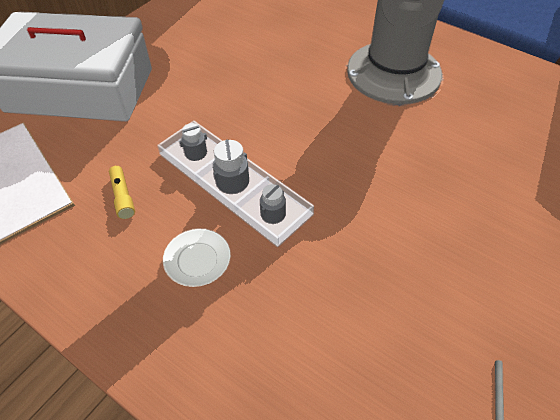

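The wide pot is in the middle bay: in the top view its lid is near (395,252), with ribs near (393,232) and (383,275). I'll enlarge that area.

```bash
cat > h.py <<'E'
import numpy as np,cv2
from bench import r
def pix2world(c,u,v,z,shape=(420,560)):
    f=shape[0]/2/np.tan(np.radians(c["fovy"]/2))
    K=np.array([[f,0,c["cx"]],[0,f,c["cy"]],[0,0,1.]])
    s=cv2.undistortPoints(np.array([[[u,v]]],float),K,np.array([c["k1"],0,0,0.]))[0,0]
    d=c["R"].T@np.array([s[0],s[1],1]); o=-c["R"].T@c["t"]
    return o+d*(z-o[2])/d[2]
E
python3 - <<'E'
from h import *
c=r.get_calibration("top")
p=cv2.imread("pics/top0.png")[205:305,270:500]
p=cv2.resize(p,None,fx=3.4,fy=3.4,interpolation=cv2.INTER_CUBIC)
cv2.imwrite("pics/c0.png",p)
d=np.load("pics/top0.npy"); 
print(pix2world(c,395,252,.1))
E
```

```text
[ 0.51196383 -0.10268659  0.1       ]
```

View pics/c0.png

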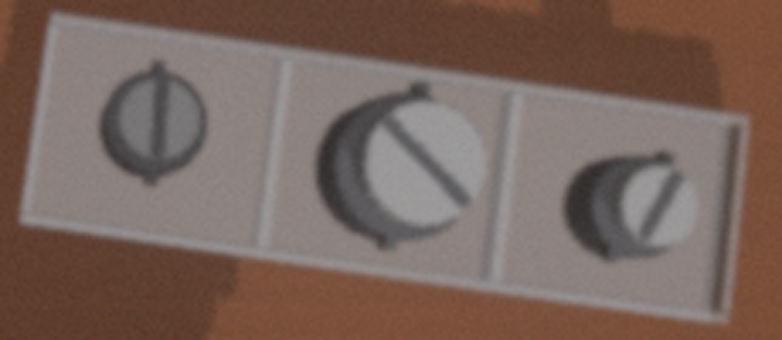

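The wide lid's centre is at about (395.6,253) in the full picture. Its ridge is about 55° counter-clockwise of the rib line, so about 0.96 rad of clockwise turn is needed. I'll move above it.

Request:
servo_tool(turn=[[0, 0, 0.5], [0, 0, 1], [0, 0, 1.5], [0, 0, 2], [0, 0, 2.5], [0, 0, 3], [0, 0, 3.5], [0, 0, 4]], slide=[[0.5, 1, 0], [1, 2.1, 0], [1.7, 3.2, 0], [2.3, 4.3, 0], [2.9, 5.5, 0], [3.5, 6.6, 0], [4.1, 7.7, 0], [4.6, 8.8, 0]], hand=[1, 1, 1, 1, 1, 1, 1, 1])

```text
clock: 1.1
tcp_pos: [0.3723, -0.3678, 0.231]
orientation: [-2.948, -1.084, 0.0]
contact_force: [0.4, 0.1, -0.1]
grip_width: 0.0853
gripper_force: 0.0
```

Request:
servo_tool(turn=[[0, 0, 0.5], [0, 0, 1], [0, 0, 1.5], [0, 0, 2], [0, 0, 2.5], [0, 0, 3], [0, 0, 4], [0, 0, 4]], slide=[[0.6, 1.1, 0], [1.2, 2.3, 0], [1.9, 3.5, 0], [2.5, 4.8, 0], [3.1, 6, 0], [3.9, 7.5, 0], [4.6, 8.8, 0], [4.6, 8.8, 0]], hand=[1, 1, 1, 1, 1, 1, 1, 1])

```text
clock: 2.1
tcp_pos: [0.5111, -0.1011, 0.2312]
orientation: [-2.71, -1.586, -0.002]
contact_force: [-0.3, -1.1, 0.4]
grip_width: 0.0852
gripper_force: 0.0
```

Request:
servo_tool(turn=[[0, 0, 0], [0, 0, 0]], slide=[[0, 0, 0], [0, 0, 0]], hand=[1, 1])

```text
clock: 2.35
tcp_pos: [0.5092, -0.1067, 0.2311]
orientation: [2.719, 1.574, -0.001]
contact_force: [-0.8, 0.3, 0.0]
grip_width: 0.0851
gripper_force: 0.0
```

```bash
python3 - <<'E'
from h import *
o=r.get_obs(); c=r.get_calibration("wrist"); p,d=r.grab_frame("wrist")
cv2.imwrite("pics/w1.png",p[:,:,::-1]); np.save("pics/w1.npy",d)
import pickle; pickle.dump(c,open("pics/w1.pkl","wb"))
for k in ("clock","tcp_pos","orientation","moment","contact_force","joints"): print(k,o[k])
E
```

```text
clock 2.35
tcp_pos [ 0.50919958 -0.10666832  0.23109139]
orientation [ 2.71896537e+00  1.57353880e+00 -1.34114589e-03]
moment [-0.06121321  0.00637611 -0.03901794]
contact_force [-0.79362671  0.28402538  0.02255577]
joints [ 0.42555752  0.25146776 -0.39749381  1.90039486  0.1144994   1.01222159
 -0.54312929]
```

View pics/w1.png

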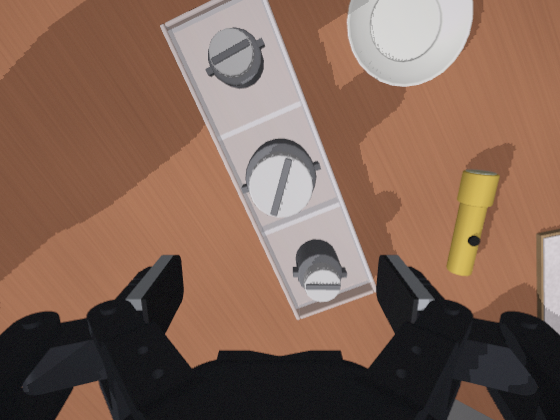

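The wrist view shows the lid disc centred at about (281,187). The ridge runs from (289,160) to (275,215), and the ribs are at (317,167) and (246,188).

```bash
python3 - <<'E'
from h import *
import pickle; c=pickle.load(open("pics/w1.pkl","rb"))
W=lambda u,v,z:pix2world(c,u,v,z)
print("lid",W(281,187,.099)); a,b=W(289,160,.1015),W(275,215,.1015); print("ridge",a,b,np.linalg.norm(a-b),np.degrees(np.arctan2(*(a-b)[1::-1])))
for z in (.05,.058):
  a,b=W(317,167,z),W(246,188,z); print("ribs",(a+b)/2,np.linalg.norm(a-b),np.degrees(np.arctan2(*(a-b)[1::-1])))
ct=r.get_calibration("top"); print("top lid",pix2world(ct,395.6,253,.099))
p=cv2.imread("pics/w1.png")[130:240,210:350]
cv2.imwrite("pics/c1.png",cv2.resize(p,None,fx=5,fy=5,interpolation=cv2.INTER_CUBIC))
E
```

```text
lid [ 0.51357215 -0.10277526  0.099     ]
ridge [ 0.53106506 -0.08562818  0.1015    ] [ 0.49687236 -0.12135737  0.1015    ] 0.04945417228697674 46.25883340302392
ribs [ 0.51316344 -0.10431587  0.05      ] 0.0744354979599491 -13.168817498510709
ribs [ 0.51391976 -0.10291413  0.058     ] 0.07259028002057248 -13.168817498510709
top lid [ 0.51051656 -0.10384329  0.099     ]
```

View pics/c1.png

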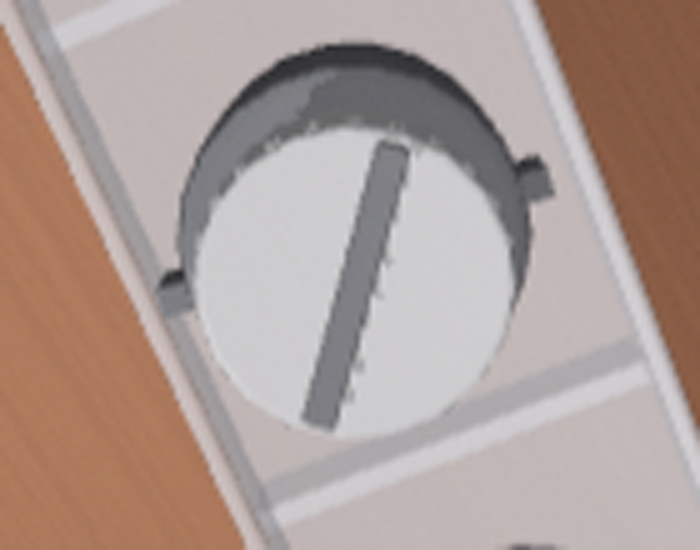

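Lid centre is at about (0.5125, -0.1035). Ridge yaw is about 46° and rib yaw about -13°, so the turn is about 59° clockwise. Next I descend around the lid.

Request:
servo_tool(turn=[[0, 0, 0], [0, 0, 0], [0, 0, 0], [0, 0, 0], [0, 0, 0], [0, 0, 0], [0, 0, 0], [0, 0, 0]], slide=[[0.1, 0.1, -0.5], [0.1, 0.1, -1.5], [0.1, 0.1, -2.5], [0.1, 0.1, -3.5], [0.1, 0.1, -4.5], [0.1, 0.1, -5.2], [0.1, 0.1, -5.5], [0.1, 0.1, -5.5]], hand=[1, 1, 1, 1, 1, 1, 1, 1], squeeze=60)

```text
clock: 3.4
tcp_pos: [0.5124, -0.1021, 0.0657]
orientation: [-2.716, -1.577, 0.001]
contact_force: [-0.3, 0.5, -0.0]
grip_width: 0.0854
gripper_force: 0.0
```

Request:
servo_tool(turn=[[0, 0, 0], [0, 0, 0]], slide=[[0, 0, 0], [0, 0, 0]], hand=[1, 1])

```text
clock: 3.65
tcp_pos: [0.5134, -0.1023, 0.0671]
orientation: [2.716, 1.576, 0.002]
contact_force: [-0.2, 0.5, 0.4]
grip_width: 0.0856
gripper_force: 0.0
```

Request:
servo_tool(turn=[[0, 0, 0], [0, 0, 0], [0, 0, 0], [0, 0, 0], [0, 0, 0], [0, 0, 0]], slide=[[0, 0, 0], [0, 0, 0], [0, 0, 0], [0, 0, 0], [0, 0, 0], [0, 0, 0]], hand=[0, 0, 0, 0, 0, 0], squeeze=60)

```text
clock: 4.4
tcp_pos: [0.5128, -0.1022, 0.067]
orientation: [2.717, 1.577, -0.0]
contact_force: [-2.6, 0.8, 8.3]
grip_width: 0.0546
gripper_force: 61.9
```

```bash
python3 - <<'E'
from h import *
o=r.get_obs()
for k in ("clock","tcp_pos","orientation","moment","contact_force","joints","grip_width","gripper_force"): print(k,o[k])
E
```

```text
clock 4.4
tcp_pos [ 0.51283531 -0.1021649   0.06701985]
orientation [ 2.71694920e+00  1.57681656e+00 -1.76387365e-04]
moment [ 0.12025812  0.60938813 -0.00472365]
contact_force [-2.59000274  0.84528565  8.29237555]
joints [ 0.35590128  0.47770388 -0.34529527  2.03023538  0.25250778  0.67367421
 -0.67135203]
grip_width 0.054644791163056115
gripper_force 61.900835037231445
```

Gripped. I'll turn 30° clockwise as the first part, then read the torque.

Request:
servo_tool(turn=[[0, 0, -0.8], [0, 0, -1.6], [0, 0, -2.4], [0, 0, -3.2], [0, 0, -4], [0, 0, -4.8], [0, 0, -5.5], [0, 0, -6]], slide=[[0, 0, 0], [0, 0, 0], [0, 0, 0], [0, 0, 0], [0, 0, 0], [0, 0, 0], [0, 0, 0], [0, 0, 0]], hand=[0, 0, 0, 0, 0, 0, 0, 0])

```text
clock: 5.4
tcp_pos: [0.5129, -0.1021, 0.067]
orientation: [3.033, 0.818, -0.0]
contact_force: [-2.6, 0.2, 7.6]
grip_width: 0.0545
gripper_force: 61.6
```

```bash
cat > st.py <<'E'
from h import *
from scipy.spatial.transform import Rotation as R
def show():
    o=r.get_obs(); M=R.from_rotvec(o["orientation"]).as_matrix()
    print(o["clock"],o["tcp_pos"].round(4),"yaw x",np.degrees(np.arctan2(M[1,0],M[0,0])).round(2),"M",o["moment"].round(3),"F",o["contact_force"].round(1),"grip",round(o["grip_width"],4),round(o["gripper_force"],1),"j7",o["joints"][6].round(2))
if __name__=="__main__": show()
E
python3 st.py
```

```text
5.4 [ 0.5129 -0.1021  0.067 ] yaw x 30.2 M [0.103 0.538 0.074] F [-2.6  0.2  7.6] grip 0.0545 61.6 j7 -1.11
```

The torque of 0.074 N m shows the lid is still running down. I'll continue 14° and then go in small steps with readings.

Request:
servo_tool(turn=[[0, 0, -0.8], [0, 0, -1.6], [0, 0, -2.2], [0, 0, -2.4], [0, 0, -2.4]], slide=[[0, 0, 0], [0, 0, 0], [0, 0, 0], [0, 0, 0], [0, 0, 0]], hand=[0, 0, 0, 0, 0])

```text
clock: 6.02
tcp_pos: [0.5129, -0.1022, 0.067]
orientation: [3.102, 0.498, 0.0]
contact_force: [-3.6, 0.5, 7.6]
grip_width: 0.0549
gripper_force: 61.6
```

```bash
python3 st.py
```

```text
6.025 [ 0.5129 -0.1022  0.067 ] yaw x 18.25 M [ 0.157  0.588 -0.068] F [-3.6  0.5  7.6] grip 0.0549 61.6 j7 -1.28
```

Request:
servo_tool(turn=[[0, 0, -0.5], [0, 0, -0.5], [0, 0, -0.5]], slide=[[0, 0, 0], [0, 0, 0], [0, 0, 0]], hand=[0, 0, 0])

```text
clock: 6.4
tcp_pos: [0.5129, -0.1021, 0.067]
orientation: [3.112, 0.43, 0.0]
contact_force: [-2.4, -0.4, 6.3]
grip_width: 0.0549
gripper_force: 61.7
```

```bash
python3 st.py
```

```text
6.4 [ 0.5129 -0.1021  0.067 ] yaw x 15.75 M [ 0.111  0.549 -0.131] F [-2.4 -0.4  6.3] grip 0.0549 61.7 j7 -1.32
```

Request:
servo_tool(turn=[[0, 0, -0.5], [0, 0, -0.5], [0, 0, -0.5]], slide=[[0, 0, 0], [0, 0, 0], [0, 0, 0]], hand=[0, 0, 0])

```text
clock: 6.78
tcp_pos: [0.5129, -0.1022, 0.067]
orientation: [3.121, 0.363, 0.0]
contact_force: [-2.6, -0.0, 7.9]
grip_width: 0.0547
gripper_force: 61.7
```

```bash
python3 st.py
```

```text
6.775 [ 0.5129 -0.1022  0.067 ] yaw x 13.25 M [ 0.119  0.61  -0.059] F [-2.6 -0.   7.9] grip 0.0547 61.7 j7 -1.36
```

Request:
servo_tool(turn=[[0, 0, -0.4], [0, 0, -0.8], [0, 0, -0.8]], slide=[[0, 0, 0], [0, 0, 0], [0, 0, 0]], hand=[0, 0, 0])

```text
clock: 7.15
tcp_pos: [0.5129, -0.1022, 0.0671]
orientation: [3.131, 0.253, 0.0]
contact_force: [-2.2, 0.4, 8.0]
grip_width: 0.0547
gripper_force: 61.7
```

```bash
python3 - <<'E'
from st import *
for i in range(5):
    show(); p,d=r.grab_frame("wrist")
show()
cv2.imwrite("pics/w2.png",p[:,:,::-1])
E
```

```text
7.15 [ 0.5129 -0.1022  0.0671] yaw x 9.25 M [ 0.056  0.59  -0.084] F [-2.2  0.4  8. ] grip 0.0547 61.7 j7 -1.42
7.2 [ 0.5129 -0.1021  0.067 ] yaw x 9.26 M [ 0.109  0.584 -0.032] F [-2.9  0.6  7. ] grip 0.0546 61.7 j7 -1.42
7.25 [ 0.5129 -0.1021  0.067 ] yaw x 9.26 M [ 0.158  0.573 -0.115] F [-3.2  0.4  7.8] grip 0.0546 61.7 j7 -1.42
7.3 [ 0.5129 -0.1022  0.067 ] yaw x 9.26 M [ 0.104  0.618 -0.067] F [-3.2 -0.1  8.2] grip 0.0549 61.7 j7 -1.42
7.35 [ 0.5129 -0.1022  0.067 ] yaw x 9.26 M [ 0.106  0.635 -0.066] F [-2.3  1.3  6.9] grip 0.0545 61.7 j7 -1.42
7.4 [ 0.5129 -0.1022  0.067 ] yaw x 9.26 M [ 0.101  0.526 -0.074] F [-2.2  0.7  7.5] grip 0.055 61.7 j7 -1.42
```

View pics/w2.png

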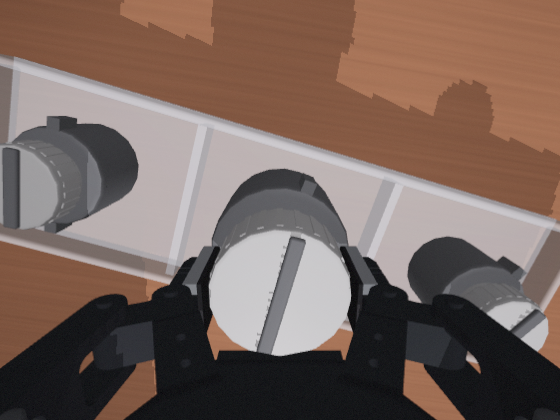

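The lid is visible between the pads: the ridge runs from about (297,239) to (265,352), and one rib is at (309,187).

```bash
python3 - <<'E'
from h import *
c=r.get_calibration("wrist")
W=lambda u,v,z:pix2world(c,u,v,z)
ang=lambda a,b:np.degrees(np.arctan2(*(a-b)[1::-1])).round(2)
a,b=W(297,239,.1015),W(265,352,.1015); print("ridge",a,b,np.linalg.norm(a-b),ang(a,b))
L=W(280.5,291,.099); print("lid",L)
for z in (.056,.061):
    q=W(309.5,183,z); print("rib",q, ang(q,L),np.linalg.norm((q-L)[:2]))
# rack wall tops z=.03 long edges
for e in (((14,60),(555,220)),):
    print("wall",ang(W(*e[0],.03),W(*e[1],.03)))
print("dividers",ang(W(207,127,.03),W(172,270,.03)),ang(W(395,183,.03),W(370,262,.03)))
p=cv2.imread("pics/w2.png")[160:365,190:370]
cv2.imwrite("pics/c2.png",cv2.resize(p,None,fx=2.9,fy=2.9,interpolation=cv2.INTER_CUBIC))
E
```

```text
ridge [ 0.53907912 -0.10472398  0.1015    ] [ 0.4904061  -0.10064633  0.1015    ] 0.0488435272132021 -4.79
lid [ 0.5163937  -0.10255578  0.099     ]
rib [ 0.55059808 -0.11115404  0.056     ] -14.11 0.035268534035814134
rib [ 0.55158295 -0.11051588  0.061     ] -12.75 0.03607833418700364
wall 83.0
dividers -8.05 -2.88
```

View pics/c2.png

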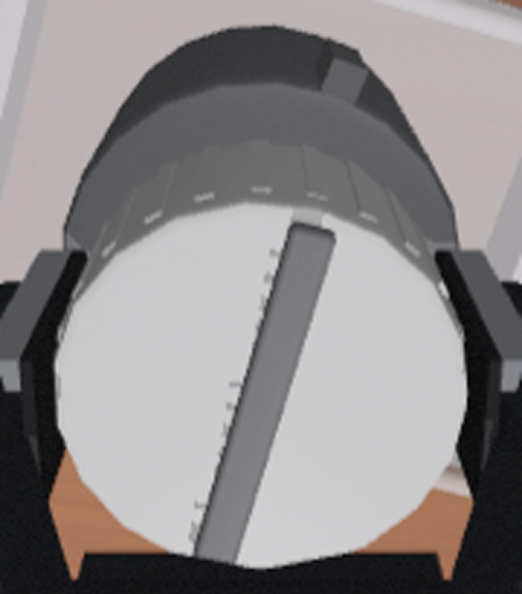

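No slip: the ridge is now at -4.8° and the ribs at about -13°, leaving about 8°. I'll read the torque while moving.

Request:
servo_tool(turn=[[0, 0, -0.4], [0, 0, -0.8]], slide=[[0, 0, 0], [0, 0, 0]], hand=[0, 0])

```text
clock: 7.65
tcp_pos: [0.5129, -0.1022, 0.0671]
orientation: [3.138, 0.145, 0.0]
contact_force: [-2.8, 1.0, 7.4]
grip_width: 0.0542
gripper_force: 61.7
```

```bash
python3 st.py
```

```text
7.65 [ 0.5129 -0.1022  0.0671] yaw x 5.28 M [0.042 0.557 0.442] F [-2.8  1.   7.4] grip 0.0542 61.7 j7 -1.47
```

Request:
servo_tool(turn=[[0, 0, -0.4], [0, 0, -0.8]], slide=[[0, 0, 0], [0, 0, 0]], hand=[0, 0])

```text
clock: 7.9
tcp_pos: [0.5129, -0.1022, 0.067]
orientation: [3.141, 0.036, 0.0]
contact_force: [-2.5, -0.3, 8.3]
grip_width: 0.0544
gripper_force: 61.7
```

```bash
python3 - <<'E'
from st import *
for i in range(4):
    show(); p,d=r.grab_frame("wrist")
E
```

```text
7.9 [ 0.5129 -0.1022  0.067 ] yaw x 1.3 M [0.051 0.595 0.532] F [-2.5 -0.3  8.3] grip 0.0544 61.7 j7 -1.53
7.95 [ 0.5129 -0.1022  0.067 ] yaw x 1.21 M [0.076 0.544 0.273] F [-2.1  0.3  7.2] grip 0.0543 61.8 j7 -1.53
8.0 [ 0.5129 -0.1022  0.067 ] yaw x 1.28 M [0.054 0.581 0.108] F [-2.7 -0.3  8.1] grip 0.0543 61.8 j7 -1.53
8.05 [ 0.5129 -0.1021  0.067 ] yaw x 1.29 M [0.055 0.557 0.102] F [-2.6 -0.1  7.2] grip 0.0544 61.8 j7 -1.53
```

The torque while moving climbed to 0.44 and then 0.53 N m, about 0.25 rad past contact, with ridge and ribs in line by geometry. I'll release and rise.

Request:
servo_tool(turn=[[0, 0, 0], [0, 0, 0], [0, 0, 0], [0, 0, 0], [0, 0, 0], [0, 0, 0]], slide=[[0, 0, 0], [0, 0, 0], [0, 0, 0], [0, 0, 0], [0, 0, 0], [0, 0, 0]], hand=[1, 1, 1, 1, 1, 1])

```text
clock: 8.85
tcp_pos: [0.5129, -0.1022, 0.0663]
orientation: [3.141, 0.035, -0.0]
contact_force: [-0.2, 0.5, 0.0]
grip_width: 0.0858
gripper_force: 0.0
```

Request:
servo_tool(turn=[[0, 0, 0], [0, 0, 0], [0, 0, 0], [0, 0, 0], [0, 0, 0], [0, 0, 0], [0, 0, 0], [0, 0, 0]], slide=[[0, 0, 0.4], [0, 0, 1.1], [0, 0, 2], [0, 0, 3], [-0.2, 0, 4], [-0.5, 0, 4.7], [-0.7, 0, 5], [-0.7, 0, 5]], hand=[1, 1, 1, 1, 1, 1, 1, 1])

```text
clock: 9.85
tcp_pos: [0.4918, -0.1023, 0.2169]
orientation: [3.141, 0.035, 0.002]
contact_force: [0.3, -0.1, -0.7]
grip_width: 0.0855
gripper_force: 0.0
```

```bash
python3 - <<'E'
from st import *
show(); c=r.get_calibration("wrist"); p,d=r.grab_frame("wrist"); cv2.imwrite("pics/w3.png",p[:,:,::-1])
import pickle; pickle.dump(c,open("pics/w3.pkl","wb"))
E
```

```text
9.85 [ 0.4918 -0.1023  0.2169] yaw x 1.26 M [ 0.047 -0.052  0.039] F [ 0.3 -0.1 -0.7] grip 0.0855 0.0 j7 -1.49
```

View pics/w3.png

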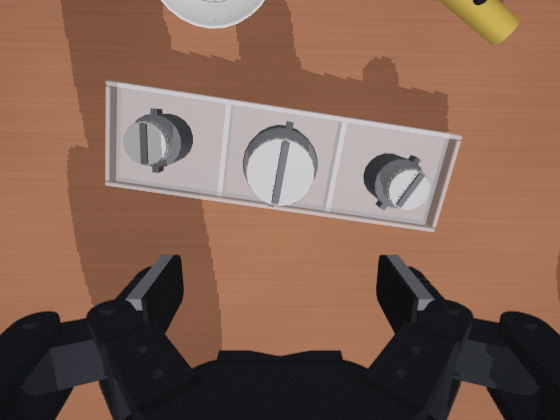

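The ridge runs from about (285,142) to (276,203), with the visible rib at (290,126). The small pots stand as before. A numeric check follows before handing in.

```bash
python3 - <<'E'
from h import *
import pickle; c=pickle.load(open("pics/w3.pkl","rb"))
W=lambda u,v,z:pix2world(c,u,v,z)
ang=lambda a,b:np.degrees(np.arctan2(*(a-b)[1::-1])).round(2)
print("ridge",ang(W(285.5,142,.1015),W(276.5,203,.1015)))
q=W(290,126,.058); print("rib",ang(q,W(280.5,172,.099)),ang(q,np.array([.5129,-.1022,0])))
E
```

```text
ridge -7.0
rib -12.88 -14.2
```

The ridge sprang back about 5.7° from its held angle. That matches the torque reading: held at about 0.27 rad, it settles at 0.17, inside the window. Handing in.

```bash
python3 -c "
from bench import r
print(r.hand_in())"
```

```text
the job is handed in; nothing more can be done
None
```

I turned the wide pot's lid snug (about 0.17 rad past contact, estimated from torque and ridge angle), released it, left both small pots standing as they were, and handed the job in; no verdict came back.

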